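# Shut the tester's guard and hold a battery pack on its contacts

### The arm

A 6-joint arm with a two-finger parallel gripper is mounted at the origin on the work surface. World frame = base frame: x ahead of the robot, y to its left, z up, the work surface at z = 0. Lengths are in m, angles in degrees, forces in N, time in s.
With the tool pointing down it reaches from about 0.275 to 0.975 m from the base axis. Payload 8.4 kg.
Tool frame: the origin (TCP) lies midway between the tips of the shut fingers; the grasp point (between the pads) lies 19 mm behind it (bot.grasp_offset is the distance from the TCP to the grasp point, in m); z points along the fingers, y is the line along which they close (so a half turn about z gives the same grasp; the last joint's range is limited). The gripper opens to 92 mm and grips with 3 to 60 N. Pads are 20 mm wide; open, the fingers measure 128 mm over their backs; the gripper's body (75 mm by 189 mm) begins 69 mm behind the grasp point.
Start: joints at [-66.543, 20.225, 93.587, -0, 66.188, -0.138], TCP at [0.25, -0.573, 0.177] pointing down, gripper open.
Joint ranges: [-150.9, 150.9], [-52.94, 120.26], [3.33, 152.33], [-74.26, 254.26], [0, 154.13], [-172.89, 172.89]. Speed limits (degrees/s): [127.2, 127.2, 159.86, 180, 180, 180].

### API

Orientations are given as [roll, pitch, yaw] about the fixed x, y, z axes, in that order (R = Rz(yaw) Ry(pitch) Rx(roll)).
In Python, from cell import sensors, cams, job, bot gives the robot as it stands.
- The arm moves only by the tool send_rows, never from a script. Its arguments are lists of equal length, an entry for each row: "twist": the turn, a rotation vector about the world's x, y, z in rad, a list of three; "offset": the shift along the world's x, y, z in mm, a list of three; "hand": the finger opening in mm, from 0 to 91.9. In form: {"twist": [[rx, ry, rz], ...], "offset": [[dx, dy, dz], ...], "hand": [hand, ...]}. A call has 1 to 12 rows; each row shifts and turns the commanded pose from where the row before left it; what a row does not reach is not made up. A row lasts 1/12 s, in which the tool goes at most 41.7 mm and 7.16 degrees, less where a joint would pass 70% of its speed; a pose out of reach is approached as far as the arm can. A call with a gripper value outside its range is refused whole. The fingers move at their own pace and stop on an object; "squeeze" is the grip in N (left out, the last holds). Time passes only in rows, so rows that do not move let the fingers close. It gives the time, the measured TCP pose, the force, the opening and the grip force at its end, in the units of the state.
- sensors.read_state(): the state, without advancing time (a new reading comes with each control period).
- cams.capture(name): name is "side" or "top" or "wrist"; returns (picture, depth): 400x640x3 uint8, red, green, blue; 400x640 float32, m along the optical axis (not along the pixel's ray), 0 where there is no reading.
- cams.calibration(name): a dict with "fov_y" (degrees; the focal length in pixels is half the picture's height over the tangent of half this angle, whatever the lens; pixels are square), "cx", "cy" (the principal point, pixels), "R" (3x3) and "t" (3): a world point X has camera coordinates R X + t. Camera axes: x right, y down, z forward; pixel columns grow to the right and rows downward; lengths in m; the calibration is good to about 2 mm. A picture is of the moment at which its call begins: read the wrist's pose just before it. calibration takes no time and is no camera call; for the wrist camera it gives the pose at the moment of the call.
- job.sign_off(): hands the job in; it is judged then, once.
The state is a dict: "time": time; "joints": joint angles; "joint_vel": joint speeds; "tau": joint torques, N m; "tool_pos": TCP position; "tool_rot": TCP orientation; "contact_force": force on the tool from outside, world axes, zero at the start; "torque": the same for the moment, N m; "width": finger opening in m; "gripper_force": force on a finger pad.
Only numpy, scipy, OpenCV 4.12 (cv2) and the standard library are available. Lean on these libraries where they do the work, as an engineer would, in place of code of your own. Each camera call takes 0.05 s, during which the arm holds its last target. There are 200 camera calls.

### The job

First press the tester's hinged guard down until it clicks and stays shut by itself. Then take the flat battery pack for emergency lights from the charging rack, lower it foot first through the slot in the shut guard and press it gently down until it pushes the sprung contact plate inside clearly down, and finish there: keep the pack gripped and pressed in place, do not let go. Leave the thick and the round pack standing in the rack.

Things in the scene. Friction and masses are not known exactly. Their poses are not given: they have to be found in the camera images.
- tester: Bench tester, a grey steel box 150 (x) x 130 (y) x 92 mm high, fixed to the bench, origin at the centre of its underside, its +x roughly away from the robot. A small roller bracket (52 mm wide, top at 88 mm) juts 32 mm from its front. On top is the guard: an aluminium plate 150 (x) x 124 (y) x 6 mm, hinged along the box's far top edge at x = +70 mm, z = 92 mm; its free front edge is at x = -80 mm when shut.
- guard (a joint): Angle of the guard (rad): 0 = shut and level on a hard stop; grows as its front edge swings up. At the start it stands open at 0.35 to 0.8; the stiff hinge stays where it is left (about 1 N at the pad moves it). In the last 0.1 rad a tooth under its front edge meets a sprung roller on the tester's front: about 5 N at the pad pushes it past, and below about 0.03 rad the roller snaps it shut and holds it.
- guard_pad (a point): Middle of the ribbed pressing area on the guard's upper face, near its front edge: 52 mm in front of the slot's middle (along the slot's -x), 28 mm behind the front edge. When the guard is shut it lies 98 mm above the bench. Moves with the guard. Axes as for the slot.
- slot (a point): Middle of the guard's slot, at its upper face. A through opening 48 mm long (y axis) x 18 mm wide (x axis): 2 mm more at each end and 1 mm more on each side than the flat pack. Bevelled lips round it stand 5 mm above the face and widen upwards by 5 mm all round. When shut it is over the tester's centre, 98 mm above the bench, z up, x towards the hinge. Moves with the guard.
- contact (a joint): Travel of the contact plate inside the tester (m): 0 = up, grows as it is pushed down, hard stop at 0.010. Sprung: about 3.5 N to start moving, 0.6 N more per mm, so the pack's own weight does not move it.
- contact_top (a point): Middle of the contact plate's top face (brass, 44 x 70 mm), straight below the slot of the shut guard and with the same axes; 48 mm above the bench when up, so 50 mm below the guard's upper face.
- flatpack_mid (a point): Centre of the flat battery pack, half-way up: a white slab 16 mm thick (its x axis) x 44 mm wide (its y axis) x 120 mm tall (z, up), 100 to 180 g, same either way round. It stands upright in one of the three bays of the rack, which one varies; told apart as the thinnest and tallest.
- flatpack_foot (a point): Centre of the flat pack's underside, 60 mm below its centre; this end goes through the slot.
- rack: Black charging rack fixed to the bench, 46 (x) x 226 (y) x 45 mm high, origin at the centre of its underside. Three bays in a row at y = -72, 0 and +72 mm, each 34 (x) mm wide, 54 mm long, floor 6 mm above the bench, open at the top; the packs stand loosely in them with their widths along the rack's y (to within 0.05 rad).
- thickpack_mid (a point): Centre of the thick battery pack, 28 x 44 x 105 mm tall, white, standing in another bay; leave it standing there.
- roundpack_mid (a point): Centre of the round battery pack, diameter 26 mm, 110 mm tall, white, standing in another bay; leave it standing there.

How it is judged:
By the outcome, as a careful person would: the job done as asked, in the order asked, and still so for the second after the job is handed in, while the arm keeps its last pose, push and grip.
It also fails if it takes over 64 s, if anything falls off the work surface, if the arm or the gripper's body presses on something with over 40 N, if the wrist force passes 120 N, or if a joint passes its speed limit or range.

## Working session

There is one attempt and no reset: what is moved stays moved. The work goes in short steps, Python scripts to look and compute and a tool call to move; the robot and the scene stay as the last step left them, time stands still between calls to the robot, and variables do not carry over. Pictures are saved under pics/ and viewed, at most 10 in all, crops included, and the job is handed in when it is done.

Besides the shell and the picture viewer there is one more tool, called after "Emit:" as a command line: name --argument value ..., lists and objects as JSON in quotes. send_rows: Moves the arm, as the interface text tells. Its arguments: {"type":"object","properties":{"twist":{"type":"array"},"offset":{"type":"array"},"hand":{"type":"array"},"squeeze":{"type":"number"}},"required":["twist","offset","hand"]}

```bash
ls; mkdir -p pics
cat > h.py <<'E'
import numpy as np, cv2
from cell import sensors, cams, job, bot
def K(n):
    c=cams.calibration(n); f=200/np.tan(np.radians(c["fov_y"])/2); return c,f
def cap(n):
    c,f=K(n); im,d=cams.capture(n)
    v,u=np.mgrid[0:400,0:640]
    P=np.dstack([(u-c["cx"])/f*d,(v-c["cy"])/f*d,d])
    W=(P-np.array(c["t"]))@np.array(c["R"])
    W[d<=0]=np.nan
    return im,d,W
def ray(n,u,v,z):
    c,f=K(n);R=np.array(c["R"]);o=-R.T@np.array(c["t"]);r=R.T@np.array([(u-c["cx"])/f,(v-c["cy"])/f,1])
    return o+r*(z-o[2])/r[2]
E
python3 - <<'E'
from h import *
for n in("top","side"):
    im,d,W=cap(n); np.save(n+".npy",W); cv2.imwrite(f"pics/{n}0.png",im[:,:,::-1])
    c,f=K(n);print(n,f,c["cx"],c["cy"],-np.array(c["R"]).T@np.array(c["t"]),(d>0).mean())
print(sensors.read_state())
E
```

```text
pics
top 421.42533714324486 317.4711533414602 194.90846285010963 [0.46180452 0.05893193 0.94589294] 0.99593359375
side 437.24769460493843 317.50355814657536 194.31811722147177 [ 0.50471308 -0.7546049   0.61211127] 0.9959921875
{'time': 0.1, 'joints': array([-6.65435193e+01,  2.02589304e+01,  9.36232289e+01, -5.13726536e-05,
        6.61877953e+01, -1.37920141e-01]), 'joint_vel': array([-0.01213064, -0.13655887, -0.10172555,  0.00570754, -0.07869238,
        0.01324114]), 'tau': array([ 7.04704908e-04, -5.94908023e+01, -3.34930265e+01,  6.99202507e-02,
        1.83487596e-02, -7.84046279e-06]), 'tool_pos': array([ 0.24996794, -0.57231556,  0.17624615]), 'tool_rot': array([-1.79930045e+02, -1.21417739e-04,  2.35944216e+01]), 'contact_force': array([ 0.36651783, -1.43085205,  0.11134069]), 'torque': array([ 0.00532402, -0.04991071, -0.02193963]), 'gripper_force': 0.0, 'width': 0.0918932738963146}
```

View pics/top0.png

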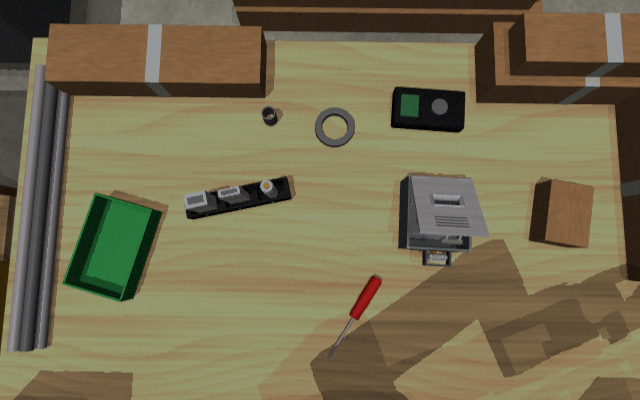

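View pics/side0.png

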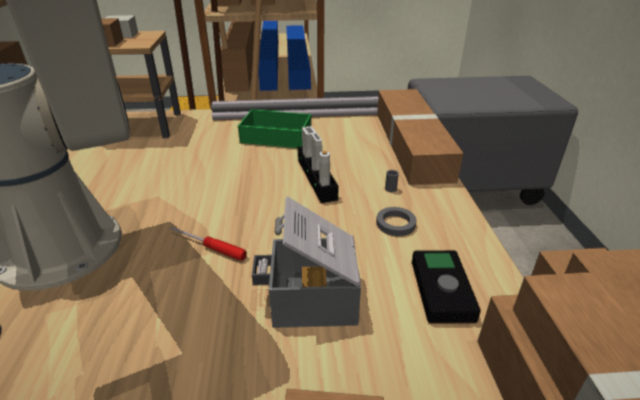

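The top view shows the tester at about (438,215) with its guard open. The rack runs from (187,210) to (291,188): thick pack at the left (195,200), flat in the middle (229,191), round at the right (267,186). Next I'll measure them.

Run:
```python
from h import *
W=np.load("top.npy"); v,u=np.mgrid[0:400,0:640]
def sel(b): m=np.zeros((400,640),bool); m[b[1]:b[3],b[0]:b[2]]=1; return m
z=W[...,2]
m=sel((175,165,300,225))&(z>.085)
n,l,s,c=cv2.connectedComponentsWithStats(m.astype(np.uint8))
for i in range(1,n):
    if s[i,4]<15: continue
    p=W[l==i]; zt=np.percentile(p[:,2],80); q=p[p[:,2]>zt-.012]
    r=cv2.minAreaRect((q[:,:2]*1000).astype(np.float32)); print("pack",s[i],zt,r)
p=W[sel((175,165,300,225))&(z>.03)&(z<.06)]
print("rack",cv2.minAreaRect((p[:,:2]*1000).astype(np.float32)))
# guard: plane fit
m=sel((395,165,495,255))&(z>.105)
p=W[m]; c0=np.median(p,0)
A=p
for _ in range(6):
    c0=A.mean(0);n_=np.linalg.svd(A-c0,full_matrices=False)[2][2]; n_*=np.sign(n_[2]); e=(p-c0)@n_; A=p[abs(e)<.003+.002]
print("guard n",n_,c0,len(A),"angle",np.arccos(n_[2]), "dir hinge yaw",np.degrees(np.arctan2(n_[1],n_[0])))
e=np.array([-n_[1],n_[0],0]);e/=np.linalg.norm(e); ee=np.cross(n_,e)
q=np.c_[(A-c0)@e,(A-c0)@ee]*1000
r=cv2.minAreaRect(q.astype(np.float32));print(r)
for b in cv2.boxPoints(r): print(c0+e*b[0]/1000+ee*b[1]/1000)
b=W[sel((395,165,495,255))&(z>.02)]
# box: side view
S=np.load("side.npy")[275:330,262:365].reshape(-1,3); S=S[(S[:,2]>.015)&(S[:,2]<.085)]
print("side box",len(S)); h=S[:,:2]; f=cv2.fitLine((h[S[:,1]<np.percentile(S[:,1],60)]*1000).astype(np.float32),cv2.DIST_HUBER,0,.01,.01).ravel();print(f,h.min(0),h.max(0))
```

```text
pack [260 179  15  15 163] 0.11781752682980876 ((582.253173828125, 166.79678344726562), (24.519433975219727, 24.093097686767578), 44.45753860473633)
pack [217 186  27  14 269] 0.12645329448942966 ((568.89013671875, 239.04879760742188), (16.506175994873047, 44.16168975830078), 12.804590225219727)
pack [183 190  28  20 402] 0.1121659462957016 ((553.7472534179688, 308.6899719238281), (29.08456802368164, 45.67937469482422), 14.083776473999023)
rack ((566.8422241210938, 239.20907592773438), (48.06804275512695, 226.60755920410156), 12.705849647521973)
guard n [ 0.61507868 -0.02421275  0.78809388] [ 0.53905902 -0.18316814  0.15153755] 3357 angle 0.6630900821869808 dir hinge yaw -2.254301199438153
((-0.6029586791992188, -5.672569274902344), (140.8456268310547, 125.1644058227539), 89.65843963623047)
[ 0.5961863  -0.2490701   0.10492707]
[ 0.6016971  -0.12402791  0.10446778]
[ 0.49081843 -0.11882286  0.19116447]
[ 0.48530762 -0.24386505  0.19162376]
side box 3002
[ 9.9950039e-01 -3.1605542e-02  5.5241345e+02 -2.5084918e+02] [ 0.44426309 -0.25486905] [ 0.60775818 -0.13775696]
```

Emit:
send_rows --twist '[[0,0,-0.112],[0,0,-0.112],[0,0,-0.112],[0,0,-0.112],[0,0,0],[0,0,0],[0,0,0],[0,0,0],[0,0,0],[0,0,0],[0,0,0],[0,0,0]]' --offset '[[0,0,30],[22,32,30],[22,32,0],[22,32,0],[22,32,0],[22,32,0],[22,32,0],[22,32,0],[22,32,0],[22,32,0],[22,32,0],[22,32,0]]' --hand '[0,0,0,0,0,0,0,0,0,0,0,0]' --squeeze 20

```text
time: 1.1
tool_pos: [0.4894, -0.2237, 0.2322]
tool_rot: [-180.0, 0.0, -2.1]
contact_force: [0.1, -0.4, -0.1]
width: 0.014
gripper_force: 0.0
```

Emit:
send_rows --twist '[[0,0,0],[0,0,0],[0,0,0],[0,0,0],[0,0,0],[0,0,0]]' --offset '[[15,20,0],[15,20,0],[0,2,-10],[0,0,-15],[0,0,-10],[0,0,-8]]' --hand '[0,0,0,0,0,0]'

```text
time: 1.6
tool_pos: [0.5177, -0.1837, 0.1877]
tool_rot: [-180.0, 0.1, -2.1]
contact_force: [-0.2, 0.3, -0.7]
width: 0.0002
gripper_force: 0.0
```

Emit:
send_rows --twist '[[0,0,0],[0,0,0],[0,0,0],[0,0,0],[0,0,0],[0,0,0],[0,0,0],[0,0,0],[0,0,0],[0,0,0]]' --offset '[[0,0,-8],[0,0,-8],[-5,0,-8],[-5,0,-8],[-5,0,-8],[-4,0,-8],[-4,0,-8],[-3,0,-8],[-2,0,-8],[-2,0,-6]]' --hand '[0,0,0,0,0,0,0,0,0,0]'

```text
time: 2.43
tool_pos: [0.4884, -0.1835, 0.1104]
tool_rot: [-180.0, 0.0, -2.1]
contact_force: [-0.2, -0.6, -0.0]
width: 0.0005
gripper_force: 0.2
```

Emit:
send_rows --twist '[[0,0,0],[0,0,0],[0,0,0],[0,0,0],[0,0,0],[0,0,0]]' --offset '[[-4,0,-3],[-3,0,-3],[0,0,-2],[0,0,-2],[0,0,-2],[0,0,0]]' --hand '[0,0,0,0,0,0]'

```text
time: 2.93
tool_pos: [0.4819, -0.1836, 0.0992]
tool_rot: [180.0, -0.0, -2.1]
contact_force: [0.5, -0.0, -0.1]
width: 0.0005
gripper_force: 0.0
```

Emit:
send_rows --twist '[[0,0,0],[0,0,0],[0,0,0],[0,0,0]]' --offset '[[0,0,-1.5],[0,0,-1.5],[0,0,-1.5],[0,0,0]]' --hand '[0,0,0,0]'

```text
time: 3.27
tool_pos: [0.4818, -0.1835, 0.0946]
tool_rot: [-180.0, 0.0, -2.1]
contact_force: [-0.3, -0.2, -0.2]
width: 0.0006
gripper_force: 0.0
```

```bash
cat > g.py <<'E'
from h import *
import sys
im,d,W=cap("top"); np.save("top1.npy",W); np.save("top1i.npy",im)
c,f=K("top");z=W[...,2]
m=np.zeros((400,640),bool); m[165:265,395:495]=1
p=W[m&(z>.085)&(z<.16)]
A=p
for _ in range(8):
    c0=A.mean(0);n=np.linalg.svd(A-c0,full_matrices=False)[2][2];n*=np.sign(n[2]);A=p[abs((p-c0)@n)<.004]
print(n,c0,"angle",np.arccos(n[2]),len(A))
r=cv2.minAreaRect((A[:,:2]*1000).astype(np.float32));print(r)
cv2.imwrite(f"pics/{sys.argv[1]}.png",cv2.resize(im[160:270,380:510,::-1],None,fx=6,fy=5,interpolation=cv2.INTER_CUBIC)[:600,:800])
E
python3 g.py g1
```

```text
[ 0.24752744 -0.00982251  0.96883109] [ 0.56366707 -0.18157843  0.10839524] angle 0.2503285194211288 2373
((540.4189453125, -184.27255249023438), (125.99774932861328, 140.04983520507812), 88.85852813720703)
```

Run:
```python
from h import *
im,d,W=cap("side"); np.save("side1.npy",W)
a=cv2.resize(im[190:340,240:390,::-1],None,fx=4,fy=4,interpolation=cv2.INTER_CUBIC)
cv2.imwrite("pics/s1.png",a)
```

```text
(no output)
```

View pics/s1.png

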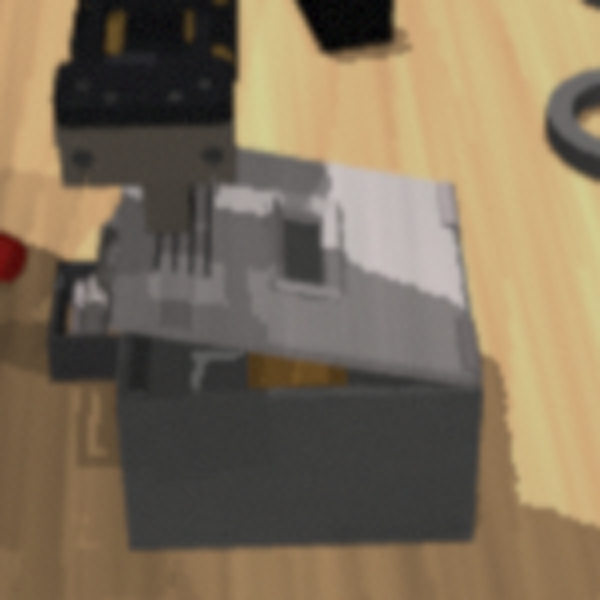

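Run:
```python
from h import *
s=sensors.read_state();print(s["tool_pos"],s["contact_force"],s["joints"])
c,f=K("side")
for dz in(0,.03):
    P=np.array(c["R"])@(s["tool_pos"]+[0,0,dz])+c["t"];uv=P[:2]/P[2]*f+[c["cx"],c["cy"]];print("crop px",(uv-[240,190])*4)
W=np.load("side1.npy")
for (x,y) in [(165,225),(165,200),(165,250),(180,280),(215,205),(130,310),(300,180)]:
    print(x,y,W[190+y//4,240+x//4])
```

```text
[ 0.48180829 -0.18355428  0.09479276] [ 0.17810145 -0.06144814  0.52022771] [-2.10228193e+01  1.62752265e+01  1.11244314e+02  1.33026332e-03
  5.24874317e+01  7.10495117e+01]
crop px [171.22954711 282.5299619 ]
crop px [167.79010142 229.74635648]
165 225 [ 0.48094392 -0.19705773  0.13951792]
165 200 [ 0.48164891 -0.19835555  0.15338182]
165 250 [ 0.48035747 -0.19883069  0.12801386]
180 280 [ 0.48678229 -0.21698242  0.12621078]
215 205 [ 0.50092313 -0.16468447  0.12207015]
130 310 [ 0.4662717  -0.23770696  0.13154806]
300 180 [ 0.54093402 -0.13862223  0.11194373]
```

The side view shows the finger at crop (165,235), meeting the guard plate, which is still about 0.25 rad open. The reported TCP would be below that plate, so I'll lift and check where the fingertips really are.

Emit:
send_rows --twist '[[0,0,0],[0,0,0],[0,0,0],[0,0,0]]' --offset '[[0,0,15],[0,0,15],[0,0,15],[0,0,15]]' --hand '[0,0,0,0]'

```text
time: 3.7
tool_pos: [0.4817, -0.1835, 0.1555]
tool_rot: [-180.0, 0.0, -2.1]
contact_force: [-0.5, -0.6, -0.6]
width: 0.0007
gripper_force: 0.0
```

```bash
python3 - <<'E'
from h import *
im,d,W=cap("side"); np.save("side1.npy",W);s=sensors.read_state();print(s["tool_pos"])
a=cv2.resize(im[170:320,240:390,::-1],None,fx=4,fy=4,interpolation=cv2.INTER_CUBIC)
c,f=K("side")
P=np.array(c["R"])@s["tool_pos"]+c["t"];uv=P[:2]/P[2]*f+[c["cx"],c["cy"]];print("crop px",(uv-[240,170])*4)
cv2.imwrite("pics/s2.png",a)
for v in range(190,250,3): print(v,W[v,int(uv[0])-1].round(3))
E
python3 g.py g2
```

```text
[ 0.48344332 -0.1842022   0.15835099]
crop px [167.7139178  248.61805452]
190 [ 0.488 -0.272  0.299]
193 [ 0.487 -0.271  0.293]
196 [ 0.487 -0.27   0.288]
199 [ 0.487 -0.27   0.283]
202 [ 0.484 -0.201  0.231]
205 [ 0.484 -0.197  0.223]
208 [ 0.483 -0.198  0.217]
211 [ 0.483 -0.2    0.213]
214 [ 0.483 -0.198  0.206]
217 [ 0.482 -0.197  0.199]
220 [ 0.472  0.062 -0.001]
223 [ 0.479 -0.121  0.13 ]
226 [ 0.479 -0.133  0.131]
229 [ 0.479 -0.139  0.13 ]
232 [ 0.479 -0.148  0.13 ]
235 [ 0.479 -0.157  0.13 ]
238 [ 0.479 -0.165  0.13 ]
241 [ 0.479 -0.173  0.131]
244 [ 0.479 -0.179  0.129]
247 [ 0.479 -0.187  0.129]
[ 0.24552732 -0.00835001  0.96935371] [ 0.55912197 -0.17832401  0.1095314 ] angle 0.24821005059399137 2466
((535.5409545898438, -183.46578979492188), (124.8735580444336, 149.47195434570312), 87.79822540283203)
```

View pics/s2.png

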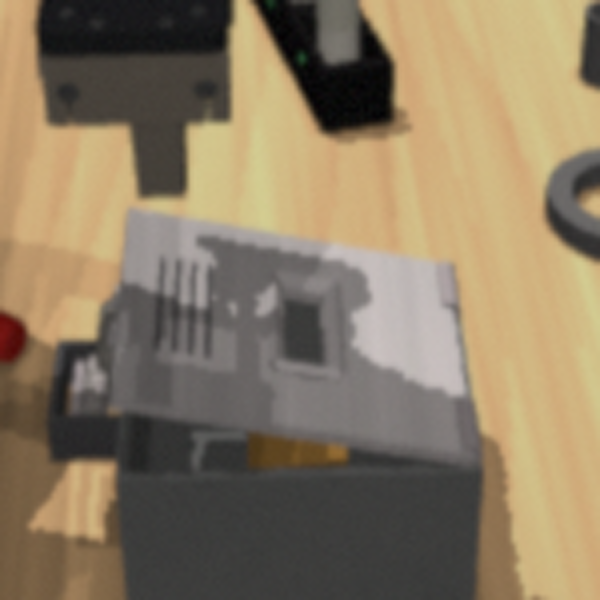

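The fingertip bottom is at crop (160,193), i.e. z≈0.197, while the reported TCP z is 0.158. So the true tip is about 37 mm higher than reported, and the guard is only at 0.25 rad. I'll keep pressing using the true height.

Emit:
send_rows --twist '[[0,0,0],[0,0,0],[0,0,0],[0,0,0],[0,0,0],[0,0,0],[0,0,0],[0,0,0],[0,0,0],[0,0,0],[0,0,0],[0,0,0]]' --offset '[[2,0,-20],[0,0,-20],[0,0,-15],[0,0,-6],[0,0,-6],[0,0,-6],[0,0,-5],[0,0,-4],[0,0,-3],[0,0,-3],[0,0,-2],[0,0,0]]' --hand '[0,0,0,0,0,0,0,0,0,0,0,0]'

```text
time: 4.8
tool_pos: [0.4839, -0.1836, 0.0646]
tool_rot: [-180.0, -0.0, -2.1]
contact_force: [0.3, -0.1, 0.4]
width: 0.0003
gripper_force: 0.0
```

Emit:
send_rows --twist '[[0,0,0],[0,0,0],[0,0,0],[0,0,0]]' --offset '[[0,0,-1.5],[0,0,-1.5],[0,0,-1.5],[0,0,0]]' --hand '[0,0,0,0]'

```text
time: 5.13
tool_pos: [0.4841, -0.1836, 0.0606]
tool_rot: [180.0, -0.0, -2.1]
contact_force: [-0.9, 0.2, 2.6]
width: 0.0006
gripper_force: 1.2
```

```bash
python3 g.py g3
```

```text
[ 1.23087984e-03 -3.26591219e-04  9.99999189e-01] [ 0.56449202 -0.17982191  0.09751873] angle 0.0012734708058362123 2307
((532.8094482421875, -182.70419311523438), (127.1186752319336, 154.4250030517578), 88.12620544433594)
```

Emit:
send_rows --twist '[[0,0,0],[0,0,0],[0,0,0]]' --offset '[[0,0,-1],[0,0,-1],[0,0,0]]' --hand '[0,0,0]'

```text
time: 5.43
tool_pos: [0.4842, -0.1837, 0.06]
tool_rot: [180.0, -0.0, -2.1]
contact_force: [-5.7, 4.1, 22.5]
width: 0.0003
gripper_force: 11.3
```

Emit:
send_rows --twist '[[0,0,0],[0,0,0],[0,0,0],[0,0,0.114],[0,0,0.114],[0,0,0.114],[0,0,0.114],[0,0,0.114],[0,0,0.114],[0,0,0.114],[0,0,0.114],[0,0,0.114]]' --offset '[[0,0,20],[0,0,40],[0,0,40],[5,26,0],[5,26,0],[5,26,0],[5,26,0],[5,26,0],[5,26,0],[5,26,0],[5,26,0],[5,26,0]]' --hand '[0,0,0,0,0,60,60,60,60,60,60,60]'

```text
time: 6.43
tool_pos: [0.5289, 0.0518, 0.1583]
tool_rot: [180.0, -0.0, 57.0]
contact_force: [0.5, -0.6, -0.0]
width: 0.0453
gripper_force: 0.0
```

```bash
python3 g.py g4
```

```text
[-0.00145874 -0.00228452  0.99999633] [ 0.53524191 -0.19141031  0.09749465] angle 0.002710530222297111 3759
((532.686767578125, -184.54942321777344), (124.87528228759766, 155.5424346923828), 88.88468170166016)
```

Emit:
send_rows --twist '[[0,0,0.115],[0,0,0.115],[0,0,0.115],[0,0,0.115],[0,0,0.115],[0,0,0.115],[0,0,0.115],[0,0,0]]' --offset '[[5,26,0],[5,26,0],[5,26,0],[5,26,0],[5,26,0],[5,26,0],[8,23,0],[0,0,0]]' --hand '[60,60,60,60,60,60,60,60]'

```text
time: 7.15
tool_pos: [0.568, 0.2331, 0.1582]
tool_rot: [179.9, -0.1, 103.3]
contact_force: [-1.5, -0.5, -0.8]
width: 0.0601
gripper_force: 0.0
```

Run:
```python
from h import *
s=sensors.read_state()
im,d,W=cap("side"); np.save("sideR.npy",W)
wi,wd,WW=cap("wrist"); np.save("wr.npy",WW)
a=cv2.resize(im[80:220,250:390,::-1],(400,400),interpolation=cv2.INTER_CUBIC)
b=cv2.resize(wi[...,::-1],(400,250),interpolation=cv2.INTER_AREA)
b=cv2.copyMakeBorder(b,0,150,0,0,cv2.BORDER_CONSTANT)
cv2.imwrite("pics/r1.png",np.hstack([a,b]))
c=cams.calibration("wrist");print(s["tool_pos"],-np.array(c["R"]).T@c["t"],np.array(c["R"]).round(2))
# slot from saved top1
W=np.load("top1.npy");im=np.load("top1i.npy")
n,z=None,W[...,2]
sub=(slice(180,240),slice(415,475))
m=((z[sub]<.085)).astype(np.uint8)
k,l,st,ce=cv2.connectedComponentsWithStats(m)
for i in range(1,k):
    if st[i,4]>10: print(st[i],ce[i]+[415,180], ray("top",*(ce[i]+[415,180]),.095))
m=(z[sub]>.1005).astype(np.uint8)
p=W[sub][m>0];print("lip",len(p),cv2.minAreaRect((p[:,:2]*1000).astype(np.float32)))
```

```text
[0.56797882 0.23306416 0.15821206] [0.55266972 0.29986797 0.36462454] [[ 0.98  0.22 -0.  ]
 [ 0.21 -0.94  0.25]
 [ 0.06 -0.25 -0.97]]
[ 57   0   3  60 178] [473.00561798 209.21348315] [ 0.54254179 -0.2508816   0.095     ]
[ 14  28  23  10 198] [439.87373737 212.27777778] [ 0.53537289 -0.18382061  0.095     ]
lip 348 ((537.538818359375, -127.52449035644531), (120.70852661132812, 246.42974853515625), 4.239157676696777)
```

View pics/r1.png

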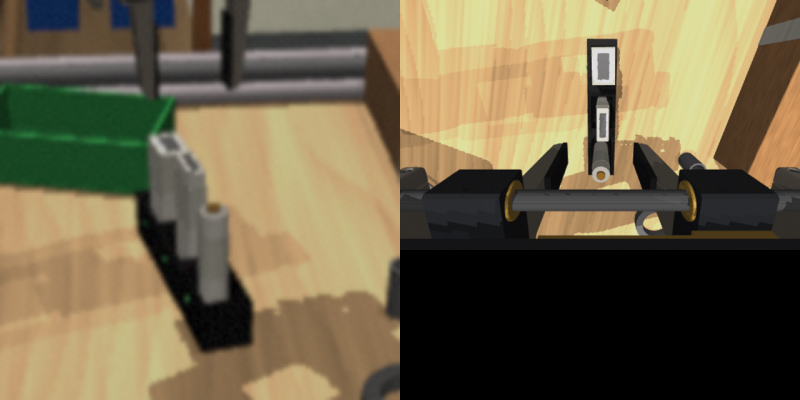

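The side view shows the open fingers high above the rack, with tips at crop (148,95) and (233,85). The wrist view shows the flat pack (602,120) between the thick (603,65) and round (600,170) packs. I'll compare the wrist-derived pack positions with the top-view ones to calibrate the pose error.

Run:
```python
from h import *
W=np.load("wr.npy"); z=W[...,2]
m=np.zeros(z.shape,bool); m[90:310,280:360]=1
print(np.percentile(z[m],[2,20,50,90,98]))
def packs(zmin,tag):
    mm=m&(z>zmin)&(z<.16)
    n,l,s,c=cv2.connectedComponentsWithStats(mm.astype(np.uint8))
    for i in range(1,n):
        if s[i,4]<80: continue
        p=W[l==i];zt=np.percentile(p[:,2],90);q=p[p[:,2]>zt-.012]
        print(tag,s[i],zt.round(4),cv2.minAreaRect((q[:,:2]*1000).astype(np.float32)))
packs(.05,"w"); packs(.03,"w3")
# side: fingertips
S=np.load("sideR.npy")
for x in (145,150,233,228):
    u=250+int(x*.35)
    for y in range(0,110,12):
        print(x,y,S[80+int(y*.35),u].round(3))
```

```text
[nan nan nan nan nan]
w [ 307   90   37   46 1686] 0.1115 ((555.91455078125, 303.98052978515625), (28.316896438598633, 33.692604064941406), 13.059049606323242)
w [ 314  160   21   67 1347] 0.1264 ((569.9500122070312, 239.76815795898438), (15.946113586425781, 44.09059524536133), 12.882451057434082)
w [ 307  238   29   54 1318] 0.1184 ((584.1123657226562, 167.95339965820312), (25.06277084350586, 24.819744110107422), 18.087886810302734)
w3 [ 298   90   49  202 7623] 0.1247 ((567.7948608398438, 234.47898864746094), (24.50790786743164, 162.3145751953125), 13.74732780456543)
145 0 [0.531 0.21  0.279]
145 12 [0.531 0.211 0.269]
145 24 [0.53  0.206 0.262]
145 36 [0.53  0.214 0.249]
145 48 [0.53  0.214 0.24 ]
145 60 [0.53  0.211 0.229]
145 72 [0.53  0.215 0.218]
145 84 [0.529 0.214 0.208]
145 96 [0.537 0.546 0.056]
145 108 [0.537 0.541 0.044]
150 0 [0.536 0.215 0.277]
150 12 [0.535 0.214 0.268]
150 24 [0.535 0.213 0.259]
150 36 [0.535 0.214 0.249]
150 48 [0.535 0.213 0.24 ]
150 60 [0.535 0.215 0.227]
150 72 [0.534 0.213 0.218]
150 84 [0.534 0.215 0.207]
150 96 [0.534 0.212 0.198]
150 108 [0.543 0.54  0.045]
233 0 [0.604 0.232 0.269]
233 12 [0.604 0.233 0.259]
233 24 [0.604 0.232 0.25 ]
233 36 [0.603 0.227 0.243]
233 48 [0.604 0.229 0.232]
233 60 [0.604 0.232 0.218]
233 72 [0.604 0.233 0.208]
233 84 [0.604 0.228 0.199]
233 96 [0.646 0.644 0.01 ]
233 108 [ 0.646  0.643 -0.004]
228 0 [0.6   0.245 0.265]
228 12 [0.599 0.237 0.258]
228 24 [0.599 0.233 0.25 ]
228 36 [0.599 0.233 0.24 ]
228 48 [0.599 0.234 0.23 ]
228 60 [0.599 0.229 0.219]
228 72 [0.599 0.231 0.209]
228 84 [0.6   0.231 0.198]
228 96 [0.639 0.642 0.011]
228 108 [ 0.639  0.642 -0.003]
```

Emit:
send_rows --twist '[[0,0,-0.007],[0,0,0],[0,0,0],[0,0,0],[0,0,0],[0,0,0],[0,0,0]]' --offset '[[1.5,6,-9],[0,0,-20],[0,0,-20],[0,0,-20],[0,0,-20],[0,0,-20],[0,0,0]]' --hand '[60,60,60,60,60,60,60]'

```text
time: 7.83
tool_pos: [0.5653, 0.2332, 0.0452]
tool_rot: [-179.6, 0.1, 102.3]
contact_force: [-0.5, -0.4, -0.8]
width: 0.0601
gripper_force: 0.0
```

Emit:
send_rows --twist '[[0,0,0],[0,0,0],[0,0,0],[0,0,0],[0,0,0],[0,0,0],[0,0,0],[0,0,0],[0,0,0],[0,0,0]]' --offset '[[0,0,0],[0,0,0],[0,0,0],[0,0,0],[0,0,0],[0,0,0],[0,0,0],[0,0,0],[0,0,0],[0,0,0]]' --hand '[30,25,22,20,18,16,14,12,10,8]' --squeeze 25

```text
time: 8.67
tool_pos: [0.5686, 0.2355, 0.0498]
tool_rot: [180.0, -0.0, 102.4]
contact_force: [-1.6, -0.8, 6.0]
width: 0.016
gripper_force: 25.0
```

Emit:
send_rows --twist '[[0,0,0],[0,0,0],[0,0,0],[0,0,0],[0,0,0],[0,0,0],[0,0,0],[0,0,0]]' --offset '[[0,0,5],[0,0,15],[0,0,20],[0,0,25],[0,0,25],[0,0,25],[0,0,15],[0,0,0]]' --hand '[8,8,8,8,8,8,8,8]'

```text
time: 9.33
tool_pos: [0.5701, 0.2362, 0.1829]
tool_rot: [179.7, -0.1, 102.4]
contact_force: [0.7, 0.4, -0.7]
width: 0.0156
gripper_force: 25.0
```

Emit:
send_rows --twist '[[0,0,-0.027],[0,0,-0.027],[0,0,-0.027],[0,0,-0.027],[0,0,-0.027],[0,0,-0.027],[0,0,-0.027],[0,0,-0.027],[0,0,-0.028],[0,0,0],[0,0,0],[0,0,0]]' --offset '[[-3,-20,0],[-3,-38,0],[-3,-38,0],[-3,-38,0],[-3,-38,0],[-3,-38,0],[-3,-38,0],[-3,-38,0],[-3,-38,0],[-3,-38,0],[-3,-38,0],[-2,-20,0]]' --hand '[8,8,8,8,8,8,8,8,8,8,8,8]'

```text
time: 10.33
tool_pos: [0.5319, -0.188, 0.1779]
tool_rot: [-179.9, 0.0, 88.4]
contact_force: [-0.7, 0.6, -1.1]
width: 0.0163
gripper_force: 25.0
```

Emit:
send_rows --twist '[[0,0,0],[0,0,0],[0,0,0]]' --offset '[[0,0,0],[0,0,0],[0,0,0]]' --hand '[8,8,8]'

```text
time: 10.58
tool_pos: [0.5327, -0.1838, 0.1783]
tool_rot: [-179.9, -0.1, 88.4]
contact_force: [0.3, -0.4, -1.7]
width: 0.0159
gripper_force: 25.0
```

Run:
```python
from h import *
s=sensors.read_state();print(s["tool_pos"],s["tool_rot"],s["width"])
im,d,W=cap("side"); np.save("side2.npy",W)
wi,wd,WW=cap("wrist"); np.save("wr2.npy",WW)
a=cv2.resize(im[150:300,250:400,::-1],(400,400),interpolation=cv2.INTER_CUBIC)
b=cv2.resize(wi[...,::-1],(400,250),interpolation=cv2.INTER_AREA)
b=cv2.copyMakeBorder(b,0,150,0,0,cv2.BORDER_CONSTANT)
cv2.imwrite("pics/t1.png",np.hstack([a,b]))
```

```text
[ 0.53271907 -0.18375148  0.17830523] [-1.79908617e+02 -5.65013952e-02  8.84340015e+01] 0.015931392145444628
```

View pics/t1.png

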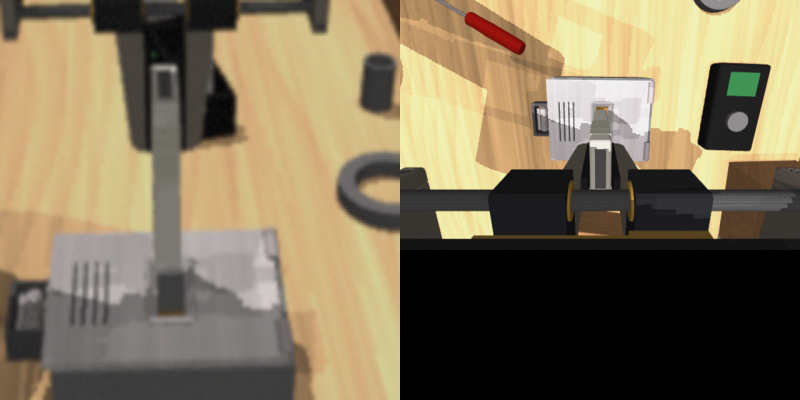

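The side view shows the pack hanging upright at crop x≈167, foot near (167,268), above the slot at (172,300). The wrist view shows the shut guard with the slot partly hidden at (600,110). Next I'll measure pack and slot relative to each other.

```bash
cat > m.py <<'E'
from h import *
def guard(W,box):
    z=W[...,2]; m=np.zeros(z.shape,bool); m[box[1]:box[3],box[0]:box[2]]=1
    m&=(abs(z-.098)<.004)
    m=cv2.morphologyEx(m.astype(np.uint8),cv2.MORPH_CLOSE,np.ones((5,5)))*(abs(z-.098)<.004)
    n,l,s,c=cv2.connectedComponentsWithStats(m.astype(np.uint8)); i=1+s[1:,4].argmax()
    p=W[l==i]; return p, cv2.minAreaRect((p[:,:2]*1000).astype(np.float32))
def pack(S):
    z=S[...,2]; m=(abs(S[...,0]-.535)<.03)&(S[...,1]<-.19)&(S[...,1]>-.225)&(z>.107)&(z<.235)
    return S[m]
if __name__=="__main__":
    W=np.load("wr2.npy"); p,r=guard(W,(200,110,440,270)); print("guard",r,len(p))
    # edges by bins
    yaw=np.radians(-1.6)
    for _ in range(3):
        ex=np.array([np.cos(yaw),np.sin(yaw)]);ey=np.array([-ex[1],ex[0]])
        a=p[:,:2]@ex*1000;b=p[:,:2]@ey*1000
        F=[];B=[]
        for y in np.arange(b.min()+8,b.min()+60,3):
            k=abs(b-y)<1.5; F.append((y,np.percentile(a[k],1)));B.append((y,np.percentile(a[k],99)))
        F=np.array(F);B=np.array(B); sF,sB=np.polyfit(*F.T,1)[0],np.polyfit(*B.T,1)[0]
        print("front",np.median(F[:,1]),sF,"back",np.median(B[:,1]),sB,"y",np.percentile(b,[.5,99.5]),np.degrees(yaw))
        yaw-=np.arctan(sF)
    S=np.load("side2.npy"); q=pack(S)
    for z0 in np.arange(.11,.235,.012):
        k=abs(q[:,2]-z0)<.006
        if k.sum()>6: print(z0.round(3),k.sum(),"x",np.percentile(q[k,0],[2,50,98]).round(4),"y",np.median(q[k,1]).round(4))
    print("zmin",np.percentile(q[:,2],1))
    gs,rs=guard(S,(250,220,400,300));print("side guard",rs)
    z=S[...,2]
    m=(abs(S[...,0]-.535)<.03)&(abs(S[...,1]+.184)<.04)&(z<.09)
    h=S[m]; print("hole pts",len(h))
    l=S[(z>.1005)&(z<.106)&(abs(S[...,0]-.535)<.03)&(abs(S[...,1]+.184)<.045)];print("lip",len(l),cv2.minAreaRect((l[:,:2]*1000).astype(np.float32)))
    l=W[(W[...,2]>.1005)&(W[...,2]<.106)&(abs(W[...,0]-.535)<.03)&(abs(W[...,1]+.184)<.045)];print("lipw",len(l),cv2.minAreaRect((l[:,:2]*1000).astype(np.float32)), l.min(0),l.max(0))
E
python3 m.py
```

```text
guard ((533.99609375, -183.944580078125), (124.37020111083984, 155.0448455810547), 87.72206115722656) 16936
front 462.3911506928291 0.02915750781815085 back 611.9630031570798 -0.12140754778366802 y [-228.88578513 -107.05868232] -1.6
front 467.89893374711875 0.005143163733795879 back 619.4761808411854 -0.1508447854877712 y [-213.37576458  -91.18411789] -3.2701289539287237
front 468.82665484503855 -0.0012887349143366515 back 620.6472941991125 -0.15474160615941446 y [-210.79334276  -88.23364596] -3.5648079309424516
0.134 31 x [0.5255 0.5336 0.5403] y -0.2024
0.146 49 x [0.5255 0.5322 0.5403] y -0.2026
0.158 60 x [0.5256 0.533  0.5404] y -0.2024
0.17 61 x [0.5259 0.534  0.5406] y -0.2025
0.182 60 x [0.5253 0.5326 0.5406] y -0.2024
0.194 59 x [0.5249 0.5327 0.5407] y -0.2029
0.206 66 x [0.5249 0.5328 0.5406] y -0.203
0.218 146 x [0.5145 0.5328 0.5523] y -0.196
0.23 154 x [0.5133 0.533  0.5538] y -0.1948
zmin 0.13496160449038228
side guard ((532.6090698242188, -185.30914306640625), (127.95953369140625, 154.41604614257812), 87.74700164794922)
hole pts 21
lip 64 ((535.0985107421875, -187.2224884033203), (59.822044372558594, 30.427833557128906), 88.63395690917969)
lipw 347 ((536.7357788085938, -181.71070861816406), (58.658695220947266, 32.41025161743164), 87.02938842773438) [ 0.52010883 -0.21184042  0.10050221] [ 0.553809   -0.1522624   0.10337658]
```

Emit:
send_rows --twist '[[0,0,-0.011],[0,0,0],[0,0,0],[0,0,0],[0,0,0],[0,0,0]]' --offset '[[2.5,-4.2,0],[0,0,-11],[0,0,-11],[0,0,0],[0,0,0],[0,0,0]]' --hand '[8,8,8,8,8,8]'

```text
time: 11.18
tool_pos: [0.5357, -0.1886, 0.157]
tool_rot: [-180.0, -0.0, 87.8]
contact_force: [0.0, 0.1, -0.9]
width: 0.0159
gripper_force: 25.0
```

Run:
```python
from m import *
s=sensors.read_state();print(s["tool_pos"],s["tool_rot"],s["contact_force"])
im,d,S=cap("side"); wi,wd,W=cap("wrist")
q=pack(S)
print("side pack x",[np.percentile(q[abs(q[:,2]-z0)<.012,0],[2,98]).round(4) for z0 in(.13,.15,.17,.19)],"y",np.median(q[(q[:,2]<.18),1]),"zmin",np.percentile(q[:,2],1))
print("sg",guard(S,(250,220,400,300))[1],"wg",guard(W,(200,110,440,270))[1])
z=W[...,2]
t=W[(abs(z-.235)<.006)&(abs(W[...,0]-.535)<.02)&(abs(W[...,1]+.184)<.04)]
print("wrist packtop",len(t),cv2.minAreaRect((t[:,:2]*1000).astype(np.float32)),np.median(t[:,2]) if len(t) else 0)
im,d,T=cap("top");z=T[...,2];t=T[(abs(z-.235)<.006)&(abs(T[...,0]-.535)<.02)&(abs(T[...,1]+.184)<.04)]
print("top packtop",len(t))
a=cv2.resize(cap("side")[0][190:290,270:370,::-1],(600,600),interpolation=cv2.INTER_CUBIC);cv2.imwrite("pics/t2.png",a)
```

```text
[ 0.53569312 -0.18857776  0.15702018] [-1.79962719e+02 -1.47181020e-02  8.78345391e+01] [ 0.01366795  0.08835834 -0.94639444]
side pack x [array([0.5283, 0.5434]), array([0.5285, 0.5434]), array([0.5279, 0.5434]), array([0.5172, 0.5551])] y -0.20747596033514687 zmin 0.11598121863452096
sg ((532.6304931640625, -184.95111083984375), (127.67159271240234, 154.78643798828125), 87.7207260131836) wg ((533.8607788085938, -183.85838317871094), (124.26212310791016, 155.2661590576172), 87.80473327636719)
wrist packtop 3530 ((537.6694946289062, -182.5836181640625), (34.139312744140625, 40.236759185791016), 31.650047302246094) 0.23298472509649645
top packtop 137
```

View pics/t2.png

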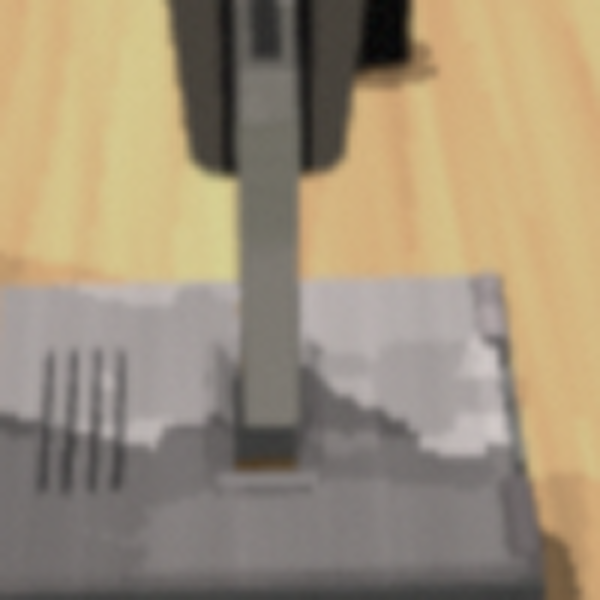

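The side view shows the pack foot spanning columns 243–298 at row 428, and the slot opening 234–300 at row 465. The pack needs to move about 0.8 mm towards -x. I'll shift it and lower it.

Emit:
send_rows --twist '[[0,0,0],[0,0,0],[0,0,0],[0,0,0],[0,0,0],[0,0,0],[0,0,0],[0,0,0],[0,0,0]]' --offset '[[-0.8,0.3,-2],[0,0,-4],[0,0,-4],[0,0,-3],[0,0,-3],[0,0,-3],[0,0,-3],[0,0,-3],[0,0,0]]' --hand '[8,8,8,8,8,8,8,8,8]'

```text
time: 12.13
tool_pos: [0.5346, -0.1883, 0.1316]
tool_rot: [-179.9, -0.0, 87.8]
contact_force: [-0.8, -0.1, -1.5]
width: 0.0158
gripper_force: 25.0
```

Emit:
send_rows --twist '[[0,0,0],[0,0,0],[0,0,0],[0,0,0],[0,0,0],[0,0,0],[0,0,0],[0,0,0]]' --offset '[[0,0,-4],[0,0,-5],[0,0,-6],[0,0,-6],[0,0,-6],[0,0,-6],[0,0,-5],[0,0,0]]' --hand '[8,8,8,8,8,8,8,8]'

```text
time: 12.8
tool_pos: [0.5342, -0.1882, 0.093]
tool_rot: [-179.9, -0.0, 87.8]
contact_force: [-0.3, -1.0, -1.9]
width: 0.0161
gripper_force: 25.0
```

Emit:
send_rows --twist '[[0,0,0],[0,0,0],[0,0,0],[0,0,0],[0,0,0],[0,0,0]]' --offset '[[0,0,-2],[0,0,-2],[0,0,-2],[0,0,-2],[0,0,0],[0,0,0]]' --hand '[8,8,8,8,8,8]' --squeeze 35

```text
time: 13.3
tool_pos: [0.5352, -0.1886, 0.0867]
tool_rot: [180.0, 0.0, 87.8]
contact_force: [-2.0, 1.0, 4.1]
width: 0.0158
gripper_force: 35.0
```

Emit:
send_rows --twist '[[0,0,0],[0,0,0],[0,0,0],[0,0,0],[0,0,0]]' --offset '[[0,0,-1.5],[0,0,-1.5],[0,0,-1.5],[0,0,0],[0,0,0]]' --hand '[8,8,8,8,8]'

```text
time: 13.72
tool_pos: [0.5353, -0.1886, 0.0824]
tool_rot: [180.0, 0.0, 87.8]
contact_force: [-2.3, 0.4, 6.8]
width: 0.0159
gripper_force: 35.0
```

```bash
cat > v.py <<'E'
from m import *
s=sensors.read_state();print(s["tool_pos"],s["contact_force"],s["width"])
im,d,S=cap("side")
z=S[...,2];print("side pack/plate",)
m=(abs(S[...,0]-.535)<.005)&(abs(S[...,1]+.19)<.03)&(z>.12)&(z<.2)
v,u=np.where(m);print(np.percentile(z[m],[1,99]))
wi,wd,W=cap("wrist"); z=W[...,2]
t=z[(abs(z-.17)<.03)&(abs(W[...,0]-.535)<.005)&(abs(W[...,1]+.184)<.018)]
h,b=np.histogram(t,30);print("pack top z (wrist)",[(round(float(x),4),int(n)) for x,n in zip(b,h) if n>15])
print(guard(W,(200,110,440,270))[1])
cv2.imwrite("pics/f1.png",cv2.resize(im[170:300,260:390,::-1],(600,600),interpolation=cv2.INTER_CUBIC))
E
python3 v.py
```

```text
[ 0.53526257 -0.18859033  0.08238454] [-2.33352567  0.35912508  6.83669431] 0.015897540459724052
side pack/plate
[0.12124561 0.15917613]
pack top z (wrist) [(0.1564, 16), (0.1565, 16), (0.1567, 23), (0.1569, 48), (0.157, 49), (0.1572, 71), (0.1574, 72), (0.1575, 95), (0.1577, 88), (0.1579, 91), (0.158, 121), (0.1582, 136), (0.1584, 120), (0.1586, 127), (0.1587, 113), (0.1589, 116), (0.1591, 80), (0.1592, 57), (0.1594, 33), (0.1596, 25), (0.1597, 17)]
((534.7711791992188, -168.73974609375), (93.6668930053711, 154.09030151367188), 87.85574340820312)
```

View pics/f1.png

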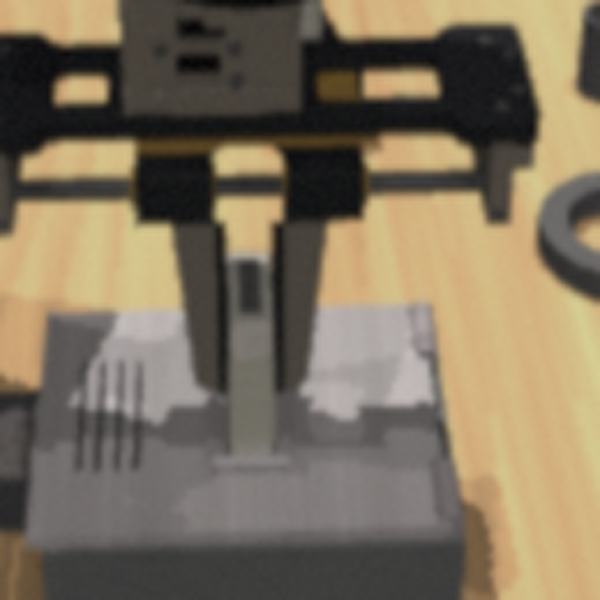

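The side view shows the pack standing in the slot at (253,450), still held by the fingers, with the guard level. About 7 N and the kinematics put the contact plate roughly 8–9 mm down. I'll do a last check of the rack packs and how steady the hold is, then hand in.

Emit:
send_rows --twist '[[0,0,0],[0,0,0],[0,0,0],[0,0,0]]' --offset '[[0,0,0],[0,0,0],[0,0,0],[0,0,0]]' --hand '[8,8,8,8]'

```text
time: 14.15
tool_pos: [0.5353, -0.1886, 0.0825]
tool_rot: [180.0, 0.0, 87.8]
contact_force: [-2.6, 2.0, 7.7]
width: 0.0161
gripper_force: 35.0
```

Run:
```python
from h import *
im,d,W=cap("top");z=W[...,2]
for x,y in((.582,.167),(.554,.3085)):
    k=(np.hypot(W[...,0]-x,W[...,1]-y)<.012);print(np.nanmedian(z[k]))
s=sensors.read_state();print(s["tool_pos"],s["contact_force"],s["gripper_force"],s["time"])
print(job.sign_off())
```

```text
0.11525390683071814
0.11130078621197773
[ 0.53528893 -0.18858278  0.08247069] [-2.10010703  0.08542319  7.1283651 ] 34.9991101026535 14.2
the job is handed in; nothing more can be done
None
```

The job is handed in at 14.2 s: the guard is shut, and the flat pack is through the slot, still gripped and pressing the contact plate an estimated 8–9 mm down at about 7 N, with the thick and round packs still standing in the rack.

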